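# Shut the red air valve on the packing console

## Robot

A 7-joint arm with a two-finger parallel gripper is mounted at the origin on a cart in front of the work surface, level with it; the furniture and walls round the work are solid. World frame = base frame: x ahead of the robot, y to its left, z up, the work surface at z = 0. Lengths are in m, angles in degrees, forces in N, time in s.
With the tool pointing down it reaches from about 0.425 to 0.875 m from the base axis. Payload 4.7 kg.
Tool frame: the origin (TCP) lies at the very end of the fingers, on their centre line; the grasp point (between the pads) lies 19 mm behind it; z points along the fingers, y is the line along which they close (so a half turn about z gives the same grasp; the last joint's range is limited). The gripper opens to 87 mm and grips with 3 to 60 N. Pads are 19 mm wide; open, the fingers measure 117 mm over their backs; the gripper's body (75 mm by 190 mm) begins 51 mm behind the grasp point.
Start: joints at [65.953, 18.392, -4.016, 83.108, 1.295, 78.541, -3.26], TCP at [0.273, -0.59, 0.223] pointing down, gripper open.
Joint ranges: [-163.93, 163.93], [-17.29, 119.83], [-79.2, 71.16], [3.27, 140.29], [-89.18, 269.18], [5.43, 117.66], [-154.24, 154.24]. Speed limits (degrees/s): [147.25, 147.25, 180, 180, 180, 180, 180].

## Interface

Orientations are given as [roll, pitch, yaw] about the fixed x, y, z axes, in that order (R = Rz(yaw) Ry(pitch) Rx(roll)).
In Python, from cell import get_obs, eyes, env gives the robot as it stands.
- The arm moves only by the tool servo_tool, never from a script. Its argument "series" is a list that holds one entry, the list of rows, each a list of 7 numbers: the shift along the tool's x, y, z in units of 300 mm (1.0 is 300 mm), then the turn, a rotation vector about the tool's x, y, z in units of pi rad (1.0 is pi rad), then the opening, from 0 (shut) to 1 (fully open). In form: [[[tx, ty, tz, wx, wy, wz, gripper], ...]]. A call has 1 to 12 rows; each row is the pose to reach, as a shift and turn from the pose commanded when the call began, along the tool's axes at that moment, turning the shorter way round; what a row does not reach only later rows make up. A row lasts 1/12 s, in which the tool goes at most 41.7 mm and 7.16 degrees, less where a joint would pass 70% of its speed; a pose out of reach is approached as far as the arm can. A call with a number of a shift or a turn outside -1 to 1 is refused whole. A call with a gripper value outside its range is refused whole. The fingers move at their own pace and stop on an object; "grip_force" is the grip in N (left out, the last holds). Time passes only in rows, so rows that repeat a pose let the fingers close. It gives the time, the measured TCP pose, the force, the opening and the grip force at its end, in the units of the state.
- get_obs(): the state, without advancing time (a new reading comes with each control period).
- eyes.read_camera(name): name is "scene" or "top"; returns a dict with "frame" (480x640x3 uint8, red, green, blue), "depth" (480x640 float32, m along the optical axis (not along the pixel's ray), 0 where there is no reading), "fx", "fy", "cx", "cy" (pixels), "distortion" ([k1, k2, p1, p2, k3] as OpenCV has them; the pictures are not rectified), "origin" and "rotation" of the camera in the world. Camera axes: x right, y down, z forward; pixel columns grow to the right and rows downward; lengths in m; the calibration is good to about 2 mm. A picture is of the moment at which its call begins.
- env.sign_off(): hands the job in; it is judged then, once.
The state is a dict: "time_s": time; "qpos": joint angles; "joint_velocities": joint speeds; "effort": joint torques, N m; "tool_pos": TCP position; "tool_rot": TCP orientation; "force": force on the tool from outside, world axes, zero at the start; "wrist_torque": the same for the moment, N m; "grip_width": finger opening in m; "grasp_force": force on a finger pad.
Only numpy, scipy, OpenCV 4.12 (cv2) and the standard library are available. Lean on these libraries where they do the work, as an engineer would, in place of code of your own. Each camera call takes 0.05 s, during which the arm holds its last target. There are 200 camera calls.

## Task

We are changing the film on the air-cushion line: shut the red valve on the small air console by turning its knob clockwise until it comes up against its stop. The black valves feed other stations that are running, so do not touch their knobs, and leave the things around the console where they are.

Things in the scene. Friction and masses are not known exactly. Their poses are not given: they have to be found in the camera images.
- red_knob (a joint): turn of the red knob in rad: 0 = fully open, grows clockwise (looking at its top), 4.19 = hard stop, fully shut. Starts between 0 and 1.9, so it needs more than one grasp. Stiff (about 0.05 N m dry friction, no spring), stays where it is left.
- red_knob_grip (a point): point to grip, on the red knob's axis, 22 mm above the sloping face. z: along the axis out of the face (25 degrees from vertical, leaning to the console's front); x: to the white line on the knob, so x and y turn with it. Ridged round plastic knob, 22 mm diameter, from 4 to 34 mm above the face (12 mm of it above this point), on a black skirt 26 mm wide, 4 mm high.
- red_valve: grey block that carries the red knob, fixed on the console: 90 (x, up the slope) x 44 (y) mm, 40 mm high in front, 82 mm at the back. Origin at the centre of its underside. Fingers placed up-slope and down-slope of the knob stand free; turned more than about 0.75 rad from there they come close to the next knobs.
- console: fixed aluminium plate, 118 x 262 x 12 mm, origin under its centre, x to the back (up the slope), y to the left along the row. It carries five valve blocks, 46 mm from knob to knob; red may be any of them. Nine dots lie round each knob: its white line points to the red dot (front right) when shut, to the first white dot (front left) when fully open.
- black_knob_1: black knob on a block of the same row, same shape and size as the red one; origin on its axis at the sloping face, z along its axis out of the face, x to its white line. Turns easily; not to be touched.
- black_knob_2: knob of another black valve, as black_knob_1
- black_knob_3: knob of another black valve, as black_knob_1
- black_knob_4: knob of another black valve, as black_knob_1
- gift_box: loose bystander: closed white gift box, 81 x 120 x 42 mm, origin at the centre of its underside
- open_box: loose bystander: open white box with green lining, 85 x 165 x 50 mm, origin at the centre of its underside
- tape_roll: loose bystander: roll of tape lying flat, 96 mm across, 45 mm high, origin at the centre of its underside
- coasters: loose bystander: banded stack of green felt coasters, 97 x 97 x 21 mm, origin at the centre of its underside

How it is judged (in metres and radians):
At the end, for the whole second after the job is handed in: the red knob stands within 0.12 rad (7 degrees) of its clockwise stop (4.19 rad) (value of joint red_knob above 4.07 rad); the robot touches nothing.
It fails at once if the robot touches the knob of a black valve (more than 0.5 N) (contact force between any of the fingers, the arm and black_knob_1 above 0.5 N or contact force between any of the fingers, the arm and black_knob_2 above 0.5 N or contact force between any of the fingers, the arm and black_knob_3 above 0.5 N or contact force between any of the fingers, the arm and black_knob_4 above 0.5 N).
It fails at once if a loose thing beside the console is moved by more than 15 mm (distance of any of gift_box, open_box, tape_roll, coasters from where it was at the start of the episode above 0.015 m).
It also fails if it takes over 58 s, if anything falls off the work surface, if the arm or the gripper's body presses on something with over 40 N, if the wrist force passes 120 N, or if a joint passes its speed limit or range.

## Working session

There is one attempt and no reset: what is moved stays moved. The work goes in short steps, Python scripts to look and compute and a tool call to move; the robot and the scene stay as the last step left them, time stands still between calls to the robot, and variables do not carry over. Pictures are saved under pics/ and viewed, at most 10 in all, crops included, and the job is handed in when it is done.

Besides the shell and the picture viewer there is one more tool, called after "Request:" as name(argument=value, ...), one argument or row to a line, values as JSON. servo_tool: Moves the arm, as the interface text tells. Shifts and turns lie within -1 to 1; 1 stands for 300 mm of shift or pi rad of turn. Its arguments: {"type":"object","properties":{"series":{"type":"array"},"grip_force":{"type":"number"}},"required":["series"]}

```bash
mkdir -p pics; cat > h.py <<'E'
import numpy as np, cv2
from scipy.spatial.transform import Rotation as R
from cell import get_obs, eyes, env
def cam(n):
    c=eyes.read_camera(n); c['K']=np.array([[c['fx'],0,c['cx']],[0,c['fy'],c['cy']],[0,0,1.]]); c['D']=np.array(c['distortion'],float)
    c['rotation']=np.array(c['rotation'],float); c['origin']=np.array(c['origin'],float); return c
def save(c,fn): cv2.imwrite('pics/'+fn,c['frame'][:,:,::-1])
def cloud(c):
    v,u=np.mgrid[:480,:640]; p=cv2.undistortPoints(np.stack([u,v],-1).reshape(-1,1,2).astype(np.float64),c['K'],c['D']).reshape(480,640,2)
    d=c['depth'][...,None]; P=np.concatenate([p*d,d],-1); return P@c['rotation'].T+c['origin']
def proj(c,P):
    Q=(np.atleast_2d(P)-c['origin'])@c['rotation']; return cv2.projectPoints(Q,np.zeros(3),np.zeros(3),c['K'],c['D'])[0].reshape(-1,2)
E
python3 - <<'E'
from h import *
for n in('scene','top'):
    c=cam(n); save(c,n+'0.png'); np.savez(n+'0.npz',**{k:c[k] for k in c})
    print(n,c['origin'],c['rotation'].round(3).tolist(),c['fx'])
    f=c['frame'].astype(int); P=cloud(c)
    m=(f[...,0]>120)&(f[...,1]<70)&(f[...,2]<70)
    nl,l,s,ce=cv2.connectedComponentsWithStats(m.astype(np.uint8))
    for i in range(1,nl):
        if s[i,4]>8: print(s[i],ce[i].round(1),np.median(P[l==i],0).round(4))
print(get_obs())
E
```

```text
scene [-0.5559668   0.82417314  0.69951652] [-115.35, -0.104, -127.02] 545.0364075112332Traceback (most recent call last):
  File "<stdin>", line 5, in <module>
  File "h.py", line 10, in cloud
    d=c['depth'][...,None]; P=np.concatenate([p*d,d],-1); return P@c['rotation'].T+c['origin']
                                                                 ~~~~~~~~~~~~~~~~~^~~~~~~~~~~~
ValueError: operands could not be broadcast together with shapes (480,640) (3,)
```

```bash
sed -i "s/c\['rotation'\]=np.array(c\['rotation'\],float)/c['rotation']=R.from_euler('xyz',c['rotation'],degrees=True).as_matrix()/" h.py
python3 - <<'E'
from h import *
for n in('scene','top'):
    c=cam(n); save(c,n+'0.png'); np.savez(n+'0.npz',**{k:c[k] for k in c})
    print(n,c['origin'],c['rotation'].round(3).tolist(),c['fx'])
    f=c['frame'].astype(int); P=cloud(c)
    m=(f[...,0]>100)&(f[...,1]<.5*f[...,0])&(f[...,2]<.5*f[...,0])
    nl,l,s,ce=cv2.connectedComponentsWithStats(m.astype(np.uint8))
    for i in range(1,nl):
        if s[i,4]>8: print(s[i],ce[i].round(1),np.median(P[l==i],0).round(4))
print(get_obs())
E
```

```text
scene [-0.5559668   0.82417314  0.69951652] [[-0.602, -0.343, 0.721], [-0.798, 0.256, -0.545], [0.002, -0.904, -0.428]] 545.0364075112332
[284 234   8   8  40] [287.6 237.8] [0.525  0.1091 0.1019]
[274 237   8   4  20] [277.2 238.4] [0.5667 0.1136 0.0869]
[149 358  40  26 442] [169.4 369.9] [0.3177 0.5336 0.0087]
top [0.34615659 0.00307243 1.46078366] [[-0.025, -0.993, 0.114], [-0.999, 0.027, 0.022], [-0.025, -0.113, -0.993]] 499.7065341325564
[289 221  10   4  30] [293.6 222.3] [0.5686 0.1171 0.0853]
[293 231   7   9  49] [295.9 235.2] [0.53  0.111 0.102]
[613 254  27  12  34] [626.4 259.4] [ 0.4453 -0.8485  0.0069]
[145 299  23  28 197] [156.4 312.7] [0.3268 0.5287 0.0071]
{'time_s': 0.15, 'qpos': array([65.9541317 , 18.4307622 , -4.01573409, 83.15763791,  1.29449984,
       78.53963235, -3.26169714]), 'joint_velocities': array([-0.01211274, -0.13430993, -0.08867151, -0.16207769,  0.05554662,
       -0.07831776,  0.06989346]), 'effort': array([ 1.70154490e-04, -4.91796649e+01, -4.04545013e-01, -3.12874031e+01,
       -6.40978804e-02,  4.05201036e-02,  1.12773930e-04]), 'tool_pos': array([ 0.27299095, -0.58945257,  0.22170683]), 'tool_rot': array([-1.79917154e+02,  4.36053953e-03,  2.48536336e+01]), 'force': array([ 0.00279917,  0.39158506, -0.40037357]), 'wrist_torque': array([ 0.04429934, -0.03102374, -0.05868396]), 'grasp_force': 0.0, 'grip_width': 0.08682686301450795}
```

View pics/scene0.png

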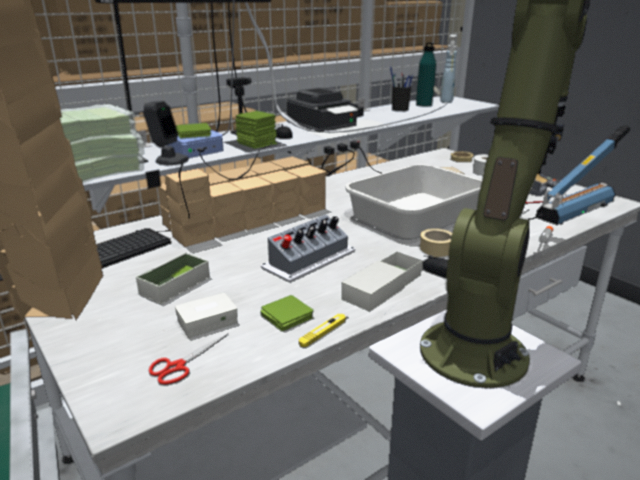

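View pics/top0.png

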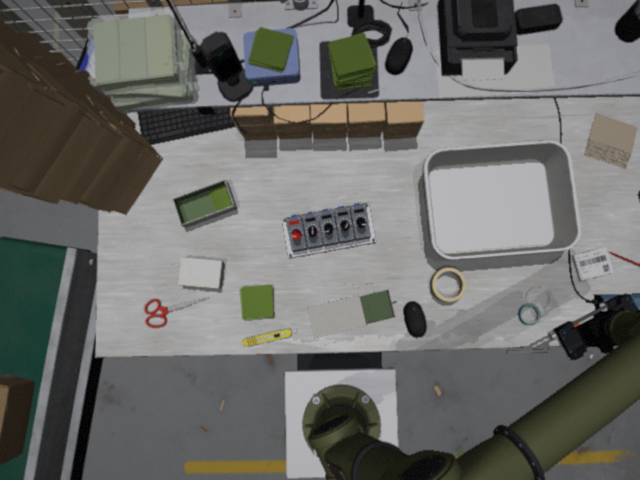

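```bash
cat > fit.py <<'E'
from h import *
from scipy.spatial import cKDTree
from scipy.optimize import least_squares
def load(n):
    z=np.load(n+'0.npz'); return {k:z[k] for k in z}
s25,c25=np.sin(np.radians(25)),np.cos(np.radians(25))
ax=np.array([-s25,0,c25])
def model():
    P=[]; g=np.arange
    X,Y=np.meshgrid(g(-.059,.0591,.002),g(-.131,.1311,.002)); m=(abs(X)>.045)|(abs(Y)>.114)
    P.append(np.c_[X[m],Y[m],0*X[m]+.012])
    for k in range(-2,3):
        y0=.046*k
        X,Y=np.meshgrid(g(-.045,.0451,.0015),g(-.022,.0221,.0015)); Z=.012+.061+X*(42/90); r=np.hypot(X/c25,Y)>.013
        P.append(np.c_[X[r],Y[r]+y0,Z[r]])
        u=np.array([c25,0,s25]);v=np.array([0,1,0]);o=np.array([0,y0,.073])
        for t in g(0,2*np.pi,.2):
            for h in g(.004,.034,.002): P.append((o+ax*h+.011*(np.cos(t)*u+np.sin(t)*v))[None])
            for q in g(0,.0111,.002): P.append((o+ax*.034+q*(np.cos(t)*u+np.sin(t)*v))[None])
    Y,Z=np.meshgrid(g(-.114,.1141,.002),g(.012,.052,.002)); P.append(np.c_[0*Y.ravel()-.045,Y.ravel(),Z.ravel()])
    X,Z=np.meshgrid(g(-.045,.0451,.002),g(.012,.094,.002)); m=Z<.073+X*42/90
    for y in(-.114,.114): P.append(np.c_[X[m],0*X[m]+y,Z[m]])
    return np.vstack(P)
T=cKDTree(model())
E
python3 - <<'E'
from fit import *
def run(names):
    Q=[]
    for n in names:
        c=load(n); P=cloud(c).reshape(-1,3)
        m=(c['depth'].ravel()>0)&(P[:,2]>.006)&(P[:,2]<.13)&(np.hypot(P[:,0]-.54,P[:,1]-.02)<.17)
        Q.append(P[m])
    Q=np.vstack(Q)
    def tf(p): 
        a=R.from_euler('z',p[2]).as_matrix(); return (Q-[p[0],p[1],p[3]])@a
    f=lambda p: T.query(tf(p))[0]
    r=min((least_squares(f,[.545+dx,.02+dy,.19,0],loss='soft_l1',f_scale=.002,diff_step=1e-3,x_scale=[.01,.01,.1,.01]) for dx in(-.01,.01) for dy in(-.01,.01)),key=lambda r:r.cost)
    return r.x,np.median(f(r.x)),len(Q)
for n in (['top'],['scene'],['top','scene']):
    x,e,N=run(n); print(n,x.round(4),np.degrees(x[2]).round(2),e,N)
p=x; A=R.from_euler('z',p[2]).as_matrix()
for k in range(2,-3,-1):
    o=np.array([0,.046*k,.073]); 
    for n in('top','scene'):
        c=load(n); print(k,n,(A@(o+ax*.022)+[p[0],p[1],0]).round(4),proj(c,np.array([A@(o+ax*h)+[p[0],p[1],0] for h in(0,.022,.034)])).round(1).tolist())
c=load('top'); a=cv2.resize(c['frame'][195:270,275:385],None,fx=7,fy=7,interpolation=cv2.INTER_CUBIC)
c2=load('scene'); b=cv2.resize(c2['frame'][210:280,255:360],(770,513),interpolation=cv2.INTER_CUBIC)
cv2.imwrite('pics/a.png',a[:,:,::-1]); cv2.imwrite('pics/b.png',b[:,:,::-1])
E
```

```text
['top'] [ 0.5551  0.0229  0.1559 -0.0011] 8.93 0.002022748303614297 3619
['scene'] [0.5537 0.0208 0.152  0.    ] 8.71 0.00161069818405546 3678
['top', 'scene'] [ 0.5541  0.0212  0.1531 -0.0007] 8.77 0.001879154949434121 7297
2 top [0.5309 0.1107 0.0929] [[296.3, 232.8], [296.3, 235.1], [296.3, 236.4]]
2 scene [0.5309 0.1107 0.0929] [[283.8, 246.3], [286.0, 240.6], [287.3, 237.4]]
1 top [0.5379 0.0652 0.0929] [[312.4, 229.9], [312.7, 232.2], [312.8, 233.4]]
1 scene [0.5379 0.0652 0.0929] [[296.4, 241.1], [298.7, 235.4], [299.9, 232.2]]
0 top [0.5449 0.0197 0.0929] [[328.5, 227.0], [329.0, 229.2], [329.3, 230.4]]
0 scene [0.5449 0.0197 0.0929] [[308.4, 236.0], [310.8, 230.4], [312.1, 227.3]]
-1 top [ 0.552  -0.0257  0.0929] [[344.7, 224.1], [345.4, 226.2], [345.8, 227.4]]
-1 scene [ 0.552  -0.0257  0.0929] [[320.0, 231.2], [322.4, 225.6], [323.8, 222.5]]
-2 top [ 0.559  -0.0712  0.0929] [[360.8, 221.1], [361.8, 223.2], [362.3, 224.4]]
-2 scene [ 0.559  -0.0712  0.0929] [[331.2, 226.5], [333.6, 221.0], [335.0, 218.0]]
```

View pics/a.png

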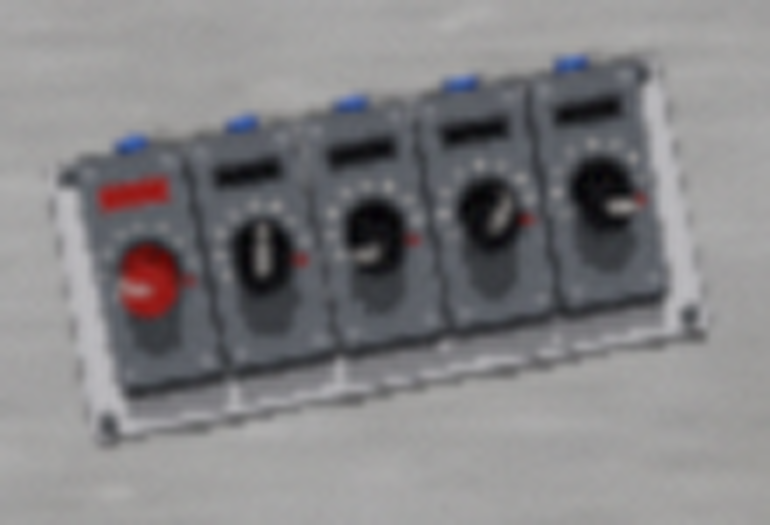

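View pics/b.png

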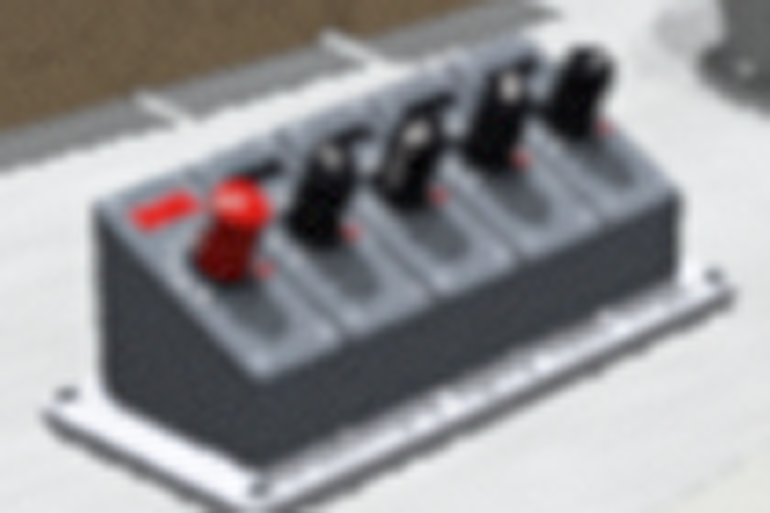

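Pictures: red is the leftmost valve, at top pixel about (296,235). Its line points left and slightly to the front, so it is nearly fully open. The model projection agrees to about 1 px. Next I plan the approach.

```bash
cat > plan.py <<'E'
import json,os
from fit import *
p=np.array([.5541,.0212,.1531]); A=R.from_euler('z',p[2]).as_matrix()
B=A@np.array([0,.092,.073])+[p[0],p[1],0]; a=A@ax; u=A@np.array([c25,0,s25])
def tgt(h,th,off=(0,0,0)):
    y=u; z=-a; x=np.cross(y,z); R0=np.c_[x,y,z]
    return B+a*h+np.array(off), R0@R.from_euler('z',th).as_matrix()
def start():
    return np.array([.273,-.59,.223]),R.from_euler('xyz',[180,0,24.85],degrees=True).as_matrix()
def cur():
    if os.path.exists('cmd.json'):
        d=json.load(open('cmd.json')); return np.array(d[0]),np.array(d[1])
    return start()
def app(row,cp=None):   # pose after row
    P,Q=cp or cur(); return P+Q@(np.array(row[:3])*.3),Q@R.from_rotvec(np.array(row[3:6])*np.pi).as_matrix()
def setc(row):
    P,Q=app(row); json.dump([P.tolist(),Q.tolist()],open('cmd.json','w'))
def rel(t,cp=None):
    P,Q=cp or cur(); return np.r_[Q.T@(t[0]-P)/.3,R.from_matrix(Q.T@t[1]).as_rotvec()/np.pi].round(3).tolist()
def err():
    o=get_obs(); P,Q=cur(); M=R.from_euler('xyz',o['tool_rot'],degrees=True).as_matrix()
    print('t',o['time_s'],'pos',o['tool_pos'].round(4),'cmd',P.round(4),'dpos mm',((o['tool_pos']-P)*1e3).round(1),'drot deg',np.degrees(R.from_matrix(Q.T@M).as_rotvec()).round(2),'q',o['qpos'].round(1),'F',np.round(o['force'],1),'w',o['grip_width'])
E
python3 - <<'E'
from plan import *
print(B,a,u)
s=start(); S=s[1]
w1=(np.array([.38,-.42,.36]),S); t=tgt(.13,0)
from scipy.spatial.transform import Slerp
sl=Slerp([0,1],R.from_matrix([S,t[1]]))
w2=(np.array([.46,-.17,.36]),sl(.6).as_matrix())
r1=rel(w1); r2=rel(w2); print(r1,r2); c=app(r2)
print(rel(t,c))
E
```

```text
[0.54006976 0.11212388 0.073     ] [-0.41767493 -0.06445038  0.90630779] [0.89570677 0.13821429 0.42261826]
[0.562, -0.364, -0.457, 0.0, 0.0, 0.0] [1.154, -1.008, -0.457, -0.071, 0.054, -0.242]
[0.841, -0.399, 0.541, -0.048, 0.035, -0.162]
```

Request:
servo_tool(
  series=[
    [[0,0,-0.46,0,0,0,0.6],[0,0,-0.46,0,0,0,0.6],[0,0,-0.46,0,0,0,0.6],[0.56,-0.36,-0.46,0,0,-0.08,0.6],[0.56,-0.36,-0.46,0,0,-0.08,0.6],[0.56,-0.36,-0.46,0,0,-0.08,0.6],[0.56,-0.36,-0.46,0,0,-0.08,0.6],[0.56,-0.36,-0.46,0,0,-0.08,0.6],[0.56,-0.36,-0.46,0,0,-0.08,0.6],[0.56,-0.36,-0.46,0,0,-0.08,0.6],[0.56,-0.36,-0.46,0,0,-0.08,0.6]],
  ],
)

```text
time_s: 1.07
tool_pos: [0.3797, -0.4217, 0.3604]
tool_rot: [-180.0, 0.1, 39.2]
force: [-0.0, -0.5, -0.4]
grip_width: 0.0521
grasp_force: 0.0
```

```bash
python3 - <<'E'
from plan import *
setc([.56,-.36,-.46,0,0,-.08]); err()
t=tgt(.13,0)
from scipy.spatial.transform import Slerp
sl=Slerp([0,1],R.from_matrix([cur()[1],t[1]]))
w2=(np.array([.46,-.14,.36]),sl(.55).as_matrix()); r2=rel(w2); print(r2,rel(t,app(r2)))
E
```

```text
t 1.0667 pos [ 0.3797 -0.4217  0.3604] cmd [ 0.3801 -0.4214  0.361 ] dpos mm [-0.4 -0.3 -0.6] drot deg [ 0.   -0.06  0.01] q [ 56.1   7.1 -12.1  81.3   1.5  91.8  -6.7] F [-0.  -0.5 -0.4] w 0.05210880315075999
[0.8, -0.558, 0.003, -0.069, 0.04, -0.179] [0.765, -0.309, 0.553, -0.057, 0.032, -0.146]
```

Request:
servo_tool(
  series=[
    [[0.8,-0.56,0,-0.07,0.04,-0.18,0.6],[0.8,-0.56,0,-0.07,0.04,-0.18,0.6],[0.8,-0.56,0,-0.07,0.04,-0.18,0.6],[0.8,-0.56,0,-0.07,0.04,-0.18,0.6],[0.8,-0.56,0,-0.07,0.04,-0.18,0.6],[0.8,-0.56,0,-0.07,0.04,-0.18,0.6],[0.8,-0.56,0,-0.07,0.04,-0.18,0.6],[0.8,-0.56,0,-0.07,0.04,-0.18,0.6],[0.8,-0.56,0,-0.07,0.04,-0.18,0.6],[0.8,-0.56,0,-0.07,0.04,-0.18,0.6]],
  ],
)

```text
time_s: 1.9
tool_pos: [0.4592, -0.1413, 0.3605]
tool_rot: [166.1, -3.3, 72.1]
force: [0.0, -0.8, -0.1]
grip_width: 0.0524
grasp_force: 0.0
```

```bash
python3 - <<'E'
from plan import *
setc([.8,-.56,0,-.07,.04,-.18]); err()
print(rel(tgt(.13,0)))
E
```

```text
t 1.9 pos [ 0.4592 -0.1413  0.3605] cmd [ 0.4596 -0.1395  0.361 ] dpos mm [-0.4 -1.8 -0.5] drot deg [ 0.   -0.07  0.13] q [ 46.9 -15.6 -24.  102.5 -10.9  78.3   5.6] F [ 0.  -0.8 -0.1] w 0.05238178624580858
[0.765, -0.307, 0.555, -0.056, 0.032, -0.145]
```

Request:
servo_tool(
  series=[
    [[0.75,-0.3,0.55,0,0,0,0.6],[0.75,-0.3,0.55,0,0,0,0.6],[0.75,-0.3,0.55,0,0,0,0.6],[0.75,-0.3,0.55,0,0,0,0.6],[0.75,-0.3,0.55,0,0,0,0.6],[0.75,-0.3,0.55,0,0,0,0.6],[0.75,-0.3,0.55,0,0,0,0.6],[0.75,-0.3,0.55,0,0,0,0.6],[0.75,-0.3,0.55,0,0,0,0.6]],
  ],
)

```text
time_s: 2.65
tool_pos: [0.4856, 0.0988, 0.19]
tool_rot: [166.3, -3.3, 72.3]
force: [-0.0, -1.2, -0.1]
grip_width: 0.0519
grasp_force: 0.0
```

```bash
python3 - <<'E'
from plan import *
setc([.75,-.3,.55,0,0,0]); err()
print(rel(tgt(.13,0)),rel(tgt(.09,0)))
E
```

```text
t 2.65 pos [0.4856 0.0988 0.19  ] cmd [0.4861 0.0989 0.1924] dpos mm [-0.5 -0.1 -2.4] drot deg [ 0.23 -0.03 -0.04] q [ 28.5 -10.9 -41.9 116.8  -3.3  58.  -30.4] F [-0.  -1.2 -0.1] w 0.051922653954936976
[0.015, -0.007, 0.005, -0.056, 0.032, -0.145] [0.033, 0.012, 0.135, -0.056, 0.032, -0.145]
```

Request:
servo_tool(
  series=[
    [[0.03,0.01,0.13,-0.056,0.032,-0.145,0.6],[0.03,0.01,0.13,-0.056,0.032,-0.145,0.6],[0.03,0.01,0.13,-0.056,0.032,-0.145,0.6],[0.03,0.01,0.13,-0.056,0.032,-0.145,0.6],[0.03,0.01,0.13,-0.056,0.032,-0.145,0.6],[0.03,0.01,0.13,-0.056,0.032,-0.145,0.6],[0.03,0.01,0.13,-0.056,0.032,-0.145,0.6],[0.03,0.01,0.13,-0.056,0.032,-0.145,0.6]],
  ],
)

```text
time_s: 3.32
tool_pos: [0.5024, 0.1056, 0.1564]
tool_rot: [155.0, -0.0, 98.6]
force: [0.3, 1.3, -0.5]
grip_width: 0.0518
grasp_force: 0.0
```

```bash
python3 - <<'E'
from plan import *
setc([.03,.01,.13,-.056,.032,-.145]); err()
c=cam('scene'); P=get_obs()['tool_pos']; print('tcp px',proj(c,[P,B,B+a*.034]))
cv2.imwrite('pics/c.png',cv2.resize(c['frame'][130:280,200:400],(800,600),interpolation=cv2.INTER_CUBIC)[:,:,::-1])
print(rel(tgt(.009,0)))
E
```

```text
t 3.3167 pos [0.5024 0.1056 0.1564] cmd [0.5012 0.1058 0.1559] dpos mm [ 1.2 -0.2  0.5] drot deg [-0.04 -0.03  0.16] q [ 22.  -14.8 -34.4 127.1  -9.7  40.5   1.2] F [ 0.3  1.3 -0.5] w 0.05181395836776048
tcp px [[293.32091109 221.35830942]
 [283.83917115 246.33711211]
 [287.25872574 237.37330475]]
[0.001, 0.002, 0.276, -0.0, 0.0, -0.0]
```

View pics/c.png

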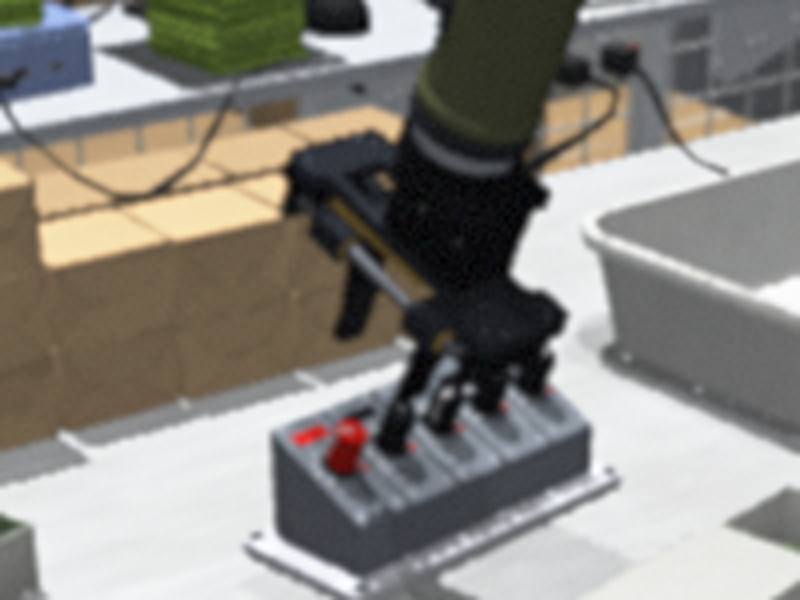

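Request:
servo_tool(
  series=[
    [[0,0,0.09,0,0,0,0.5],[0,0,0.18,0,0,0,0.5],[0,0,0.23,0,0,0,0.5],[0,0,0.275,0,0,0,0.5],[0,0,0.275,0,0,0,0.5],[0,0,0.275,0,0,0,0.5]],
  ],
  grip_force=25,
)

```text
time_s: 3.87
tool_pos: [0.5357, 0.1114, 0.0802]
tool_rot: [155.1, -0.1, 98.7]
force: [-0.2, -0.5, -0.8]
grip_width: 0.0435
grasp_force: 0.0
```

```bash
python3 - <<'E'
from plan import *
setc([0,0,.275,0,0,0]); err()
c=cam('scene'); d=cam('top')
a1=cv2.resize(c['frame'][200:275,250:350],(400,300),interpolation=cv2.INTER_CUBIC)
b1=cv2.resize(d['frame'][195:270,260:360],(400,300),interpolation=cv2.INTER_CUBIC)
cv2.imwrite('pics/d.png',np.hstack([a1,b1])[:,:,::-1])
E
```

```text
t 3.8667 pos [0.5357 0.1114 0.0802] cmd [0.5356 0.111  0.0811] dpos mm [ 0.1  0.4 -0.9] drot deg [0.1  0.06 0.06] q [ 25.   -2.  -40.7 127.7   3.5  29.2 -10. ] F [-0.2 -0.5 -0.8] w 0.043512149715004764
```

View pics/d.png

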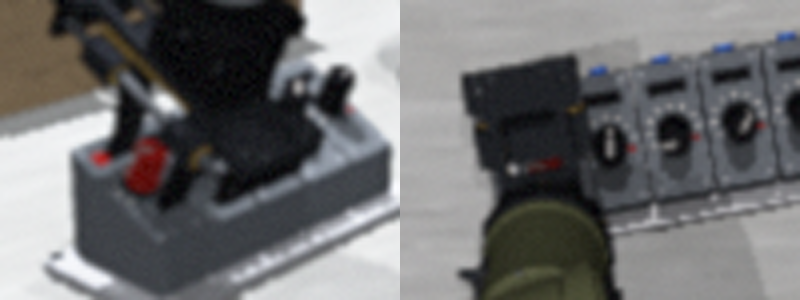

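Request:
servo_tool(
  series=[
    [[0,0,0,0,0,-0.04,0.42],[0,0,0,0,0,-0.08,0.42],[0,0,0,0,0,-0.12,0.42],[0,0,0,0,0,-0.16,0.42],[0,0,0,0,0,-0.2,0.42],[0,0,0,0,0,-0.24,0.42],[0,0,0,0,0,-0.24,0.42],[0,0,0,0,0,-0.24,0],[0,0,0,0,0,-0.24,0],[0,0,0,0,0,-0.24,0],[0,0,0,0,0,-0.24,0],[0,0,0,0,0,-0.24,0]],
  ],
  grip_force=25,
)

```text
time_s: 4.97
tool_pos: [0.5365, 0.112, 0.0815]
tool_rot: [161.1, 16.9, 139.1]
force: [0.1, 2.5, 2.5]
grip_width: 0.0211
grasp_force: 25.0
```

```bash
python3 - <<'E'
from plan import *
setc([0,0,0,0,0,-.24]); err(); o=get_obs(); print(o['grasp_force'],o['wrist_torque'], cur()[1].T@o['force'])
E
```

```text
t 4.9667 pos [0.5365 0.112  0.0815] cmd [0.5356 0.111  0.0811] dpos mm [0.9 1.  0.4] drot deg [-0.11 -0.05  0.02] q [ 23.1  -2.1 -38.9 127.7   3.7  29.1  33. ] F [0.1 2.5 2.5] w 0.02108915486166098
24.997084443457425 [0.41127673 0.09200845 0.20432867] [ 0.76246531  2.79285393 -2.08826076]
```

Request:
servo_tool(
  series=[
    [[0,0,0,0,0,0.04,0],[0,0,0,0,0,0.08,0],[0,0,0,0,0,0.12,0],[0,0,0,0,0,0.16,0],[0,0,0,0,0,0.2,0],[0,0,0,0,0,0.24,0],[0,0,0,0,0,0.28,0],[0,0,0,0,0,0.32,0],[0,0,0,0,0,0.36,0],[0,0,0,0,0,0.4,0],[0,0,0,0,0,0.44,0],[0,0,0,0,0,0.48,0]],
  ],
)

```text
time_s: 5.97
tool_pos: [0.5373, 0.1122, 0.0819]
tool_rot: [161.1, -16.9, 58.5]
force: [5.2, 1.5, 0.3]
grip_width: 0.0212
grasp_force: 25.0
```

```bash
python3 - <<'E'
from plan import *
setc([0,0,0,0,0,.48]); err(); o=get_obs(); print(o['grasp_force'],o['wrist_torque'], cur()[1].T@o['force'],cur()[1].T@o['wrist_torque'])
E
```

```text
t 5.9667 pos [0.5373 0.1122 0.0819] cmd [0.5356 0.111  0.0811] dpos mm [1.7 1.1 0.8] drot deg [-0.11  0.18 -0.1 ] q [ 26.9  -2.1 -42.6 127.6   3.4  29.  -52.9] F [5.2 1.5 0.3] w 0.021166915261167353
24.992099348455667 [ 0.36932302 -0.20020626  0.24195026] [3.92942949 3.17502311 2.01043564] [ 0.09243342  0.46947714 -0.07790539]
```

Request:
servo_tool(
  series=[
    [[0,0,0,0,0,0,0.4],[0,0,0,0,0,0,0.4],[0,0,0,0,0,0,0.4]],
  ],
)

```text
time_s: 6.22
tool_pos: [0.5349, 0.1106, 0.0799]
tool_rot: [161.1, -16.5, 58.9]
force: [0.2, -0.7, 0.6]
grip_width: 0.0321
grasp_force: 0.0
```

Request:
servo_tool(
  series=[
    [[0,0,0,0,0,-0.04,0.4],[0,0,0,0,0,-0.08,0.4],[0,0,0,0,0,-0.12,0.4],[0,0,0,0,0,-0.16,0.4],[0,0,0,0,0,-0.2,0.4],[0,0,0,0,0,-0.24,0.4],[0,0,0,0,0,-0.28,0.4],[0,0,0,0,0,-0.32,0.4],[0,0,0,0,0,-0.36,0.4],[0,0,0,0,0,-0.4,0.4],[0,0,0,0,0,-0.44,0.4],[0,0,0,0,0,-0.48,0.4]],
  ],
)

```text
time_s: 7.22
tool_pos: [0.535, 0.1107, 0.0799]
tool_rot: [161.5, 16.9, 139.6]
force: [0.3, 0.2, -0.2]
grip_width: 0.0351
grasp_force: 0.0
```

```bash
python3 - <<'E'
from plan import *
setc([0,0,0,0,0,-.48]); err(); o=get_obs(); print(cur()[1].T@np.array([1.7,1.1,.8])/300, cur()[1].T@o['force'],o['grasp_force'])
E
```

```text
t 7.2167 pos [0.535  0.1107 0.0799] cmd [0.5356 0.111  0.0811] dpos mm [-0.6 -0.3 -1.2] drot deg [ 0.09  0.05 -0.48] q [ 23.   -2.1 -38.8 127.8   3.7  29.2  33.5] F [ 0.3  0.2 -0.2] w 0.03509300845383374
[-0.00257721  0.0067817   0.00018215] [-0.02407451  0.24130426  0.27821245] 0.0
```

Request:
servo_tool(
  series=[
    [[-0.003,0.009,0,0,0,0,0.4],[-0.003,0.009,0,0,0,0,0],[-0.003,0.009,0,0,0,0,0],[-0.003,0.009,0,0,0,0,0],[-0.003,0.009,0,0,0,0,0],[-0.003,0.009,0,0,0,0,0]],
  ],
  grip_force=25,
)

```text
time_s: 7.72
tool_pos: [0.5371, 0.1119, 0.0811]
tool_rot: [161.4, 16.8, 139.1]
force: [-3.0, -3.2, 1.5]
grip_width: 0.0208
grasp_force: 25.0
```

Request:
servo_tool(
  series=[
    [[0,0,0,0,0,0.04,0],[0,0,0,0,0,0.08,0],[0,0,0,0,0,0.12,0],[0,0,0,0,0,0.16,0],[0,0,0,0,0,0.2,0],[0,0,0,0,0,0.24,0],[0,0,0,0,0,0.28,0],[0,0,0,0,0,0.32,0],[0,0,0,0,0,0.36,0],[0,0,0,0,0,0.4,0],[0,0,0,0,0,0.44,0],[0,0,0,0,0,0.48,0]],
  ],
)

```text
time_s: 8.72
tool_pos: [0.5374, 0.1119, 0.0813]
tool_rot: [161.2, -16.7, 58.4]
force: [-1.5, -2.9, 0.6]
grip_width: 0.0211
grasp_force: 25.0
```

```bash
python3 - <<'E'
from plan import *
setc([-.003,.009,0,0,0,0]);setc([0,0,0,0,0,.48]); err(); o=get_obs(); print(cur()[1].T@o['force'],cur()[1].T@o['wrist_torque'],o['grasp_force'])
E
```

```text
t 8.7167 pos [0.5374 0.1119 0.0813] cmd [0.5378 0.1126 0.0822] dpos mm [-0.4 -0.6 -0.9] drot deg [ 0.02 -0.09 -0.06] q [ 26.3  -1.8 -42.1 127.4   3.9  29.3 -53.5] F [-1.5 -2.9  0.6] w 0.02114000481702512
[-2.97528555  0.75690919 -1.38347025] [ 0.18380969 -1.01038013 -0.07008188] 24.99006795231253
```

Request:
servo_tool(
  series=[
    [[0,0,0,0,0,0,0.4],[0,0,0,0,0,0,0.4],[0,0,0,0,0,0,0.4]],
  ],
)

```text
time_s: 8.97
tool_pos: [0.5383, 0.1133, 0.0821]
tool_rot: [161.0, -16.6, 59.0]
force: [-0.4, 0.0, -0.2]
grip_width: 0.0319
grasp_force: 0.0
```

Request:
servo_tool(
  series=[
    [[0,0,0,0,0,-0.04,0.4],[0,0,0,0,0,-0.08,0.4],[0,0,0,0,0,-0.12,0.4],[0,0,0,0,0,-0.16,0.4],[0,0,0,0,0,-0.2,0.4],[0,0,0,0,0,-0.24,0.4],[0,0,0,0,0,-0.28,0.4],[0,0,0,0,0,-0.32,0.4],[0,0,0,0,0,-0.36,0.4],[0,0,0,0,0,-0.4,0.4],[0,0,0,0,0,-0.44,0.4],[0,0,0,0,0,-0.48,0.4]],
  ],
)

```text
time_s: 9.97
tool_pos: [0.5382, 0.1134, 0.082]
tool_rot: [161.3, 17.0, 139.6]
force: [0.0, 0.1, 0.2]
grip_width: 0.035
grasp_force: 0.0
```

Request:
servo_tool(
  series=[
    [[0,0,0,0,0,0,0.4],[0,0,0,0,0,0,0],[0,0,0,0,0,0,0],[0,0,0,0,0,0,0],[0,0,0,0,0,0,0],[0,0,0,0,0,0,0]],
  ],
  grip_force=25,
)

```text
time_s: 10.47
tool_pos: [0.5371, 0.1119, 0.0812]
tool_rot: [161.4, 16.8, 139.1]
force: [-3.7, -3.8, 2.7]
grip_width: 0.0216
grasp_force: 25.0
```

Request:
servo_tool(
  series=[
    [[0,0,0,0,0,0.04,0],[0,0,0,0,0,0.08,0],[0,0,0,0,0,0.12,0],[0,0,0,0,0,0.16,0],[0,0,0,0,0,0.2,0],[0,0,0,0,0,0.24,0]],
  ],
)

```text
time_s: 10.97
tool_pos: [0.5372, 0.1123, 0.0812]
tool_rot: [155.1, 0.0, 98.6]
force: [-3.8, -1.9, 1.7]
grip_width: 0.0212
grasp_force: 25.0
```

```bash
python3 - <<'E'
from plan import *
setc([0,0,0,0,0,-.48]);setc([0,0,0,0,0,.24]); err(); o=get_obs(); print(cur()[1].T@o['force'],cur()[1].T@o['wrist_torque'],o['grasp_force'])
E
```

```text
t 10.9667 pos [0.5372 0.1123 0.0812] cmd [0.5378 0.1126 0.0822] dpos mm [-0.5 -0.3 -1. ] drot deg [ 0.09 -0.05  0.09] q [ 24.7  -1.8 -40.6 127.4   4.1  29.4 -10.6] F [-3.8 -1.9  1.7] w 0.02118258518642639
[-1.30387176 -2.95041021 -3.195604  ] [ 0.99194404 -0.16822862 -0.28999679] 24.99129152856767
```

Request:
servo_tool(
  series=[
    [[0,0,0,0,0,0.03,0],[0,0,0,0,0,0.06,0],[0,0,0,0,0,0.09,0],[0,0,0,0,0,0.12,0]],
  ],
)

```text
time_s: 11.3
tool_pos: [0.5375, 0.1128, 0.0815]
tool_rot: [156.6, -8.9, 79.0]
force: [-1.9, 0.1, 0.7]
grip_width: 0.0211
grasp_force: 25.0
```

```bash
python3 - <<'E'
from plan import *
setc([0,0,0,0,0,.12]); err(); o=get_obs(); print(cur()[1].T@o['force'],cur()[1].T@o['wrist_torque'],o['grasp_force'])
E
```

```text
t 11.3 pos [0.5375 0.1128 0.0815] cmd [0.5378 0.1126 0.0822] dpos mm [-0.3  0.2 -0.7] drot deg [ 0.03 -0.02 -0.01] q [ 25.5  -1.8 -41.4 127.4   4.   29.3 -32.1] F [-1.9  0.1  0.7] w 0.021088998909856587
[-0.16305514 -1.44652342 -1.39988182] [ 0.73697852 -0.33260616 -0.39142651] 24.994722143746912
```

The torque has risen from 0.07 to 0.39 N m, so the knob seems to be at its stop. I release, lift straight along the axis and look.

Request:
servo_tool(
  series=[
    [[0,0,0,0,0,0,0.4],[0,0,0,0,0,0,0.4],[0,0,0,0,0,0,0.4],[0,0,0,0,0,0,0.4],[0,0,-0.1,0,0,0,0.4],[0,0,-0.2,0,0,0,0.4],[0,0,-0.27,0,0,0,0.4],[0,0,-0.27,0,0,0,0.4]],
  ],
)

```text
time_s: 11.97
tool_pos: [0.506, 0.108, 0.1599]
tool_rot: [156.1, -8.9, 79.3]
force: [1.0, 1.2, -0.4]
grip_width: 0.0349
grasp_force: 0.0
```

Request:
servo_tool(
  series=[
    [[0.8,0,-0.1,0,0,0,0.4],[0.8,0,-0.1,0,0,0,0.4],[0.8,0,-0.1,0,0,0,0.4],[0.8,0,-0.1,0,0,0,0.4],[0.8,0,-0.1,0,0,0,0.4],[0.8,0,-0.1,0,0,0,0.4],[0.8,0,-0.1,0,0,0,0.4]],
  ],
)

```text
time_s: 12.55
tool_pos: [0.536, 0.3476, 0.2206]
tool_rot: [156.7, -9.4, 79.7]
force: [-0.1, -1.0, -0.6]
grip_width: 0.0349
grasp_force: 0.0
```

```bash
python3 - <<'E'
from plan import *
setc([0,0,-.27,0,0,0]);setc([.8,0,-.1,0,0,0]); err()
d=cam('top'); c=cam('scene')
a1=cv2.resize(c['frame'][215:275,260:310],(400,480),interpolation=cv2.INTER_CUBIC)
b1=cv2.resize(d['frame'][205:265,275:325],(400,480),interpolation=cv2.INTER_CUBIC)
cv2.imwrite('pics/e.png',np.hstack([a1,b1])[:,:,::-1])
E
```

```text
t 12.55 pos [0.536  0.3476 0.2206] cmd [0.5367 0.3382 0.22  ] dpos mm [-0.7  9.4  0.6] drot deg [ 0.26  0.77 -0.46] q [ 21.6   7.  -67.5 105.4  25.5  53.2 -68.9] F [-0.1 -1.  -0.6] w 0.03494465050768611
```

View pics/e.png

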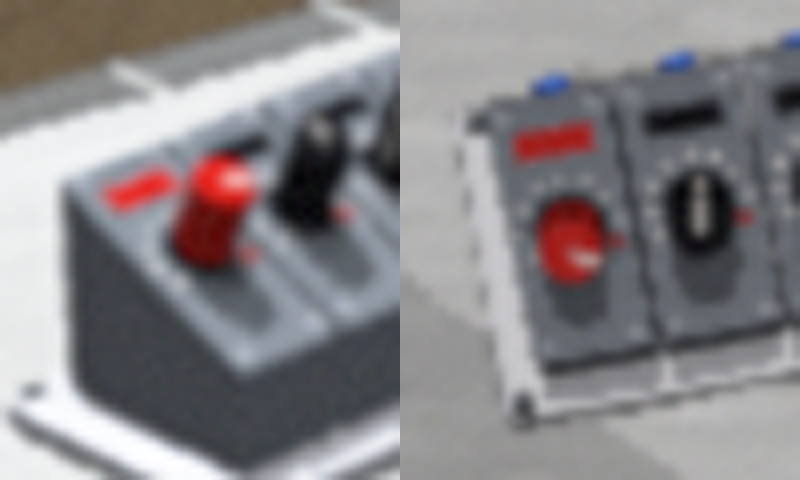

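```bash
python3 - <<'E'
from plan import *
lat=np.cross(a,u) # to the left
for n in('top','scene'):
    c=cam(n); f=c['frame'].astype(int)
    top=B+a*.034
    q=proj(c,top)[0]; print(n,'top centre',q)
    x0,y0=int(q[0])-7,int(q[1])-7
    print(f[y0:y0+14,x0:x0+14,1])
    for v in range(0,360,30):
        d=np.cos(np.radians(v))*u+np.sin(np.radians(v))*lat
        print(v,proj(c,top+.008*d)[0].round(1),end=' ')
    print()
E
```

```text
top top centre [296.26957112 236.41990552]
[[105 109 109 106  89  74  59  56  60  77 101 122 116 102]
 [111 121 106  75  49  36  24  20  23  41  71 102 107 101]
 [121 127 108  59  24  22  17  17  14  19  38  66 103 111]
 [112 107  86  48  21  22  23  22  22  16  20  54  99 122]
 [114  94  71  39  22  23  33  29  30  26  18  43  83 106]
 [129 111  85  44  31  31  34  32  32  26  23  34  56  76]
 [126 108  99  60  30  31  37  50  44  32  33  40  56  72]
 [133 111 114  70  35  31  47  83  90  88  73  63  75  87]
 [139 117 121  85  40  27  44  84 122 138 123  88  90 101]
 [147 114 107  84  51  32  31  49  73  90  93  83  97 106]
 [148 114 103  94  63  42  33  32  37  49  64  73  97 105]
 [160 121 104  98  74  55  47  48  56  60  63  74  96 103]
 [181 134 107  99  82  65  57  59  63  66  66  72  98 105]
 [188 138 108 103  94  76  63  67  64  67  68  72  98 105]]
0 [295.7 233.7] 30 [294.4 234.3] 60 [293.5 235.5] 90 [293.4 236.9] 120 [294.1 238.2] 150 [295.3 239. ] 180 [296.8 239.2] 210 [298.2 238.5] 240 [299.  237.3] 270 [299.1 235.9] 300 [298.5 234.6] 330 [297.2 233.8] 
scene top centre [
[... 364 characters left out ...]
 94 126 147 150]
 [112 135 140 118  87  53  43  69 109 130 138 151 168 165]
 [ 72 106 120  98  60  40  46  88 139 162 160 156 163 158]
 [ 66  96 105  80  49  31  38  69 100 117 115 120 133 122]
 [113 121 109  71  40  34  32  36  43  47  57  84 102  84]
 [151 144 104  61  25  22  25  27  27  25  46  90 109  85]
 [166 143  89  42  20  18  17  22  15  27  66 118 137 108]
 [161 123  68  31  16  17  20  15  13  34  86 140 162 137]
 [139  94  46  19  16  10  18  12  17  48  94 142 167 157]]
0 [285.3 235.4] 30 [284.5 236.1] 60 [284.3 237.2] 90 [285.  238.3] 120 [286.3 239.2] 150 [287.8 239.6] 180 [289.2 239.4] 210 [290.  238.6] 240 [290.2 237.6] 270 [289.5 236.5] 300 [288.2 235.6] 330 [286.7 235.2]
```

```bash
python3 - <<'E'
from plan import *
err(); 
P=np.array([.5378,.1126,.0822]); Q=tgt(0,-.4)[1]
print(rel((P+a*.08,Q)))
E
```

```text
t 12.75 pos [0.5358 0.3373 0.2178] cmd [0.5367 0.3382 0.22  ] dpos mm [-1.  -1.  -2.2] drot deg [ 0.08 -0.1  -0.21] q [ 21.8   6.3 -66.9 105.9  25.1  53.3 -68.5] F [ 0.1 -1.3 -0.1] w 0.034910625827672306
[-0.8, 0.0, 0.103, -0.0, 0.0, -0.248]
```

Request:
servo_tool(
  series=[
    [[-0.8,0,0.1,0,0,-0.248,0.45],[-0.8,0,0.1,0,0,-0.248,0.45],[-0.8,0,0.1,0,0,-0.248,0.45],[-0.8,0,0.1,0,0,-0.248,0.45],[-0.8,0,0.1,0,0,-0.248,0.45],[-0.8,0,0.1,0,0,-0.248,0.45],[-0.8,0,0.1,0,0,-0.248,0.45],[-0.8,0,0.1,0,0,-0.248,0.45],[-0.8,0,0.1,0,0,-0.248,0.45],[-0.8,0,0.1,0,0,-0.248,0.45]],
  ],
)

```text
time_s: 13.58
tool_pos: [0.502, 0.1007, 0.1534]
tool_rot: [157.0, 9.8, 119.8]
force: [0.8, 0.8, -0.4]
grip_width: 0.0394
grasp_force: 0.0
```

```bash
python3 - <<'E'
from plan import *
setc([-.8,0,.1,0,0,-.248]); err(); 
P=np.array([.5375,.1123,.0822]); Q=tgt(0,-.4)[1]
print(rel((P,Q)))
E
```

```text
t 13.5833 pos [0.502  0.1007 0.1534] cmd [0.5039 0.1074 0.1556] dpos mm [-1.9 -6.7 -2.2] drot deg [ 0.23 -0.25 -0.05] q [ 23.1 -14.8 -35.  127.3  -9.8  40.3  25. ] F [ 0.8  0.8 -0.4] w 0.0393828412961708
[-0.0, -0.001, 0.27, -0.0, 0.0, 0.0]
```

Settle first, then descend and grip.

Request:
servo_tool(
  series=[
    [[0,0,0,0,0,0,0.45],[0,0,0,0,0,0,0.45],[0,0,0.09,0,0,0,0.45],[0,0,0.18,0,0,0,0.45],[0,0,0.23,0,0,0,0.45],[0,0,0.27,0,0,0,0.45],[0,0,0.27,0,0,0,0.45]],
  ],
)

```text
time_s: 14.17
tool_pos: [0.5373, 0.1138, 0.08]
tool_rot: [156.9, 9.5, 120.1]
force: [-0.7, 0.2, 0.1]
grip_width: 0.039
grasp_force: 0.0
```

Request:
servo_tool(
  series=[
    [[0,0,0,0,0,0,0],[0,0,0,0,0,0,0],[0,0,0,0,0,0,0],[0,0,0,0,0,0,0],[0,0,0,0,0,0,0]],
  ],
  grip_force=40,
)

```text
time_s: 14.58
tool_pos: [0.5369, 0.1119, 0.0818]
tool_rot: [157.0, 9.7, 120.0]
force: [-5.2, -2.1, 3.4]
grip_width: 0.0208
grasp_force: 40.0
```

```bash
python3 - <<'E'
from plan import *
setc([0,0,.27,0,0,0]); err(); o=get_obs(); print(cur()[1].T@o['wrist_torque'],o['grasp_force'])
E
```

```text
t 14.5833 pos [0.5369 0.1119 0.0818] cmd [0.5378 0.1126 0.0822] dpos mm [-0.9 -0.7 -0.4] drot deg [ 0.14 -0.06 -0.23] q [ 26.2  -1.9 -42.  127.4   3.9  29.5  12.9] F [-5.2 -2.1  3.4] w 0.020751325084275823
[ 1.22234931  0.19632531 -0.00617906] 39.99439235776663
```

Request:
servo_tool(
  series=[
    [[0,0,0,0,0,0.02,0],[0,0,0,0,0,0.04,0],[0,0,0,0,0,0.04,0]],
  ],
)

```text
time_s: 14.83
tool_pos: [0.5373, 0.1111, 0.082]
tool_rot: [156.0, 6.9, 113.3]
force: [-3.3, -4.6, 3.5]
grip_width: 0.0207
grasp_force: 40.0
```

```bash
python3 - <<'E'
from plan import *
setc([0,0,0,0,0,.04]); err(); o=get_obs(); print(cur()[1].T@o['wrist_torque'],o['grasp_force'])
E
```

```text
t 14.8333 pos [0.5373 0.1111 0.082 ] cmd [0.5378 0.1126 0.0822] dpos mm [-0.5 -1.5 -0.2] drot deg [ 0.12 -0.15 -0.18] q [ 26.5  -1.9 -42.2 127.4   4.   29.4   5.6] F [-3.3 -4.6  3.5] w 0.02074734906503239
[ 1.15897969 -0.46887776 -0.48209443] 39.999627051874995
```

Request:
servo_tool(
  series=[
    [[0,0,0,0,0,0.02,0],[0,0,0,0,0,0.04,0],[0,0,0,0,0,0.06,0],[0,0,0,0,0,0.08,0],[0,0,0,0,0,0.08,0]],
  ],
)

```text
time_s: 15.25
tool_pos: [0.5371, 0.1112, 0.0819]
tool_rot: [155.1, 0.8, 100.1]
force: [-4.3, -3.1, 3.3]
grip_width: 0.021
grasp_force: 40.0
```

```bash
python3 - <<'E'
from plan import *
setc([0,0,0,0,0,.08]); err(); o=get_obs(); print(cur()[1].T@o['wrist_torque'],o['grasp_force'])
E
```

```text
t 15.25 pos [0.5371 0.1112 0.0819] cmd [0.5378 0.1126 0.0822] dpos mm [-0.7 -1.4 -0.3] drot deg [ 0.09 -0.17 -0.16] q [ 27.   -2.  -42.8 127.4   3.9  29.5  -8.7] F [-4.3 -3.1  3.3] w 0.021042345274678038
[ 1.15495139 -0.7264449  -0.43985493] 40.0005747936666
```

The torque reached 0.48 N m within the first 0.12 rad and then held flat while the fingers slipped. The knob is against its stop, so I release and retreat.

Request:
servo_tool(
  series=[
    [[0,0,0,0,0,0,0.45],[0,0,0,0,0,0,0.45],[0,0,0,0,0,0,0.45],[0,0,0,0,0,0,0.45],[0,0,-0.1,0,0,0,0.45],[0,0,-0.2,0,0,0,0.45],[0,0,-0.27,0,0,0,0.45],[0,0,-0.27,0,0,0,0.45],[0,0,-0.27,0,0,0,0.45]],
  ],
)

```text
time_s: 16.0
tool_pos: [0.5049, 0.1077, 0.1567]
tool_rot: [154.8, 0.8, 100.2]
force: [-0.2, 0.4, -0.1]
grip_width: 0.0391
grasp_force: 0.0
```

Request:
servo_tool(
  series=[
    [[0.8,0,-0.1,0,0,0,0.45],[0.8,0,-0.1,0,0,0,0.45],[0.8,0,-0.1,0,0,0,0.45],[0.8,0,-0.1,0,0,0,0.45],[0.8,0,-0.1,0,0,0,0.45],[0.8,0,-0.1,0,0,0,0.45],[0.8,0,-0.1,0,0,0,0.45],[0.8,0,-0.1,0,0,0,0.45],[0.8,0,-0.1,0,0,0,0.45],[0.8,0,-0.1,0,0,0,0.45]],
  ],
)

```text
time_s: 16.83
tool_pos: [0.4494, 0.3396, 0.1782]
tool_rot: [155.1, 0.7, 100.1]
force: [0.6, -0.6, -0.6]
grip_width: 0.0392
grasp_force: 0.0
```

```bash
python3 - <<'E'
from plan import *
c=cam('top'); q=proj(c,B+a*.034)[0]; x0,y0=int(q[0])-7,int(q[1])-7
print(c['frame'][y0+4:y0+12,x0+3:x0+14,1]); o=get_obs(); print(o['tool_pos'],o['force'],o['time_s'])
b1=cv2.resize(c['frame'][205:265,275:385],(770,420),interpolation=cv2.INTER_CUBIC)
cv2.imwrite('pics/f.png',b1[:,:,::-1])
E
```

```text
[[ 39  24  28  32  28  27  27  19  42  81 106]
 [ 46  31  29  31  30  30  23  23  34  57  73]
 [ 57  31  30  39  47  42  35  30  40  53  68]
 [ 69  32  29  50  83  88  84  73  60  76  87]
 [ 84  38  29  40  82 118 135 121  86  87  98]
 [ 82  48  31  32  48  72  89  89  81  95 101]
 [ 92  62  37  35  34  39  47  63  70  95 105]
 [ 96  70  54  47  43  54  59  61  74  96 101]]
[0.44952016 0.33957897 0.1784046 ] [0.64793171 0.21459503 0.46073001] 16.8833
```

View pics/f.png

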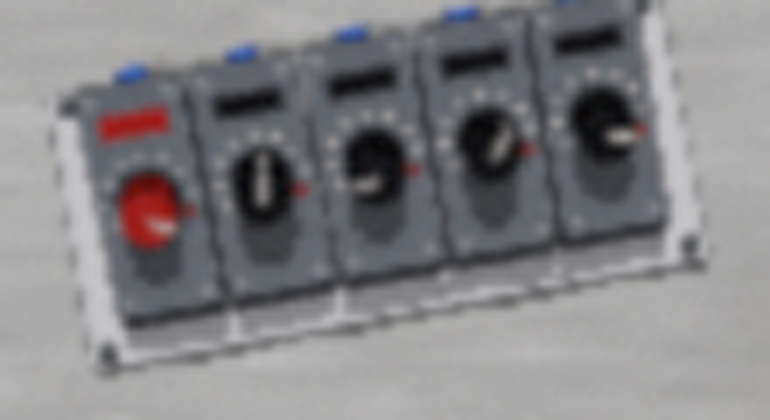

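The red knob's line, at about (162,226), points to the front right. Its pixels are the same as before the second push, which confirms the stop. The black knobs have not moved.

```bash
python3 -c "
from cell import env
print(env.sign_off())"
```

```text
the job is handed in; nothing more can be done
None
```

The red valve is shut: its knob is against the clockwise stop, the black knobs show no movement in the last picture, the arm stands clear, and the job was handed in at about 17 s; no verdict was returned.

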